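Wind a packing-bench lift level with the outfeed stand

ROBOT

A 6-joint arm with a two-finger parallel gripper is mounted at the origin on the work surface. World frame = base frame: x ahead of the robot, y to its left, z up, the work surface at z = 0. Lengths are in m, angles in rad, forces in N, time in s.
With the tool pointing down it reaches from about 0.25 to 0.85 m from the base axis. Payload 12.5 kg.
Tool frame: the origin (TCP) lies at the very end of the fingers, on their centre line; the grasp point (between the pads) lies 19 mm behind it; z points along the fingers, y is the line along which they close (so a half turn about z gives the same grasp; the last joint's range is limited). The gripper opens to 93 mm and grips with 3 to 60 N. Pads are 15 mm wide; open, the fingers measure 128 mm over their backs; the gripper's body (75 mm by 188 mm) begins 65 mm behind the grasp point.
Start: joints at [1.1, 0.351, 1.652, -0, 1.139, -0.085], TCP at [0.207, 0.51, 0.219] pointing down, gripper open.
Joint ranges: [-2.75, 2.75], [-0.79, 2.1], [0.01, 2.65], [-1.57, 4.71], [0.07, 3.14], [-2.87, 2.87]. Speed limits (rad/s): [2.22, 2.22, 2.79, 3.14, 3.14, 3.14].

INTERFACE

Orientations are given as a unit quaternion [x, y, z, w].
In Python, from plant import * gives the robot as it stands.
- The arm moves only by the shell command python3 -m jog 'ROWS' [OPENING]. ROWS is JSON, a list of rows, each a list of 2 entries, a list of its own where there are three numbers: the shift along the tool's x, y, z in mm, then the turn about the tool's z in rad. In form: [[[tx, ty, tz], twist], ...]. A call has 1 to 10 rows; each row is the pose to reach, as a shift and turn from the pose commanded when the call began, along the tool's axes at that moment; what a row does not reach only later rows make up. A row lasts 1/8 s, in which the tool goes at most 62.5 mm and 10.7 degrees, less where a joint would pass 70% of its speed; a pose out of reach is approached as far as the arm can. A call with a gripper value outside its range is refused whole. OPENING is the opening, from 0 (shut) to 1 (fully open), set as the call begins (- or left out, the last holds). The fingers move at their own pace and stop on an object; the grip force is fixed at half the most. Time passes only in rows, so rows that repeat a pose let the fingers close. It gives the time, the measured TCP pose, the force, the opening and the grip force at its end, in the units of the state.
- observe(): the state, without advancing time (a new reading comes with each control period).
- grab_frame(name): name is "scene" or "top" or "wrist"; returns the picture (400x640x3 uint8, red, green, blue); there is no depth.
- camera_params(name): a dict with "camera_matrix" (3x3 intrinsics, pixels), "R" (3x3) and "t" (3): a world point X has camera coordinates R X + t; the wrist camera has in their place "mount" (4x4, takes a point from camera to tool coordinates, whose origin is the TCP and whose axes are the flange's). Camera axes: x right, y down, z forward; pixel columns grow to the right and rows downward; lengths in m; the calibration is good to about 2 mm. A picture is of the moment at which its call begins: read the wrist's pose just before it. camera_params takes no time and is no camera call.
- sign_off(): hands the job in; it is judged then, once.
Trained networks look in the newest picture that a camera, given by its name, has taken for a name from the list of things; names that differ only in an ending like _2 or _b are one class to them, and where a whole thing is asked for, a point or a joint stands for the part that bears it (a point fixed in the world has none). Each returns a list of dicts, best first, with "p" (0 to 1); they miss things now and then, are a little off and sometimes report something else, mostly with a low value. They report only what shows in the picture. A call takes as long as a camera call. They do not tell look-alikes from the thing itself.
- masks_of(camera, query): "region" (400x640 bool, what is visible of it).
- landmark_of(camera, query): "xyz" ([x, y, z] in m, in the coordinates of the camera as it stood for that picture, good to about 4 mm: a listed point, or the origin of a listed thing).
The state is a dict: "t": time; "joints": joint angles; "dq": joint speeds; "joint_torque": joint torques, N m; "tcp_pos": TCP position; "tool_rot": TCP orientation; "ft_force": force on the tool from outside, world axes, zero at the start; "ft_torque": the same for the moment, N m; "opening": opening from 0.0 (shut) to 1.0 (fully open); "grip_force": force on a finger pad.
Only numpy, scipy, OpenCV 4.12 (cv2) and the standard library are available. Lean on these libraries where they do the work, as an engineer would, in place of code of your own. Each camera call takes 0.05 s, during which the arm holds its last target. There are 200 camera calls.

TASK

Fit the loose crank all the way down on the upright square shaft of the small scissor lift and wind it clockwise by its grip until the lift's table, with the open carton standing on it, is flush with the top of the stand beside it. Feel the socket home gently, neither forcing it nor letting it fall onto the shaft, do not touch the carton, leave the other things on the bench alone, and finish with the crank left on its shaft and let go.

Things in the scene. Friction and masses are not known exactly. Their poses are not given: they have to be found in the camera images.
- jack: Fixed grey scissor lift (sizes in mm). Origin on the bench, on the vertical axis of the drive shaft; +y points from the gearbox to the lift's table. Base plate 170 (x) x 400 (y) x 12; gearbox 80 x 80, top at z = 68, with a round collar, diameter 44, up to z = 75. Table plate 180 (x) x 200 (y), from y = 130 to 330.
- platform (a joint): Rise of the lift's table (m). Turning the shaft clockwise, seen from above, raises it 12 mm per turn, against a dry drag of about 0.15 N m; it stays where it is left.
- shaft_tip (a point): On the shaft's axis, at its very top, 119 above the bench. Square steel bar 16 x 16 from the collar to z = 115, then a round pilot nose, diameter 14.4, 4 tall. The point belongs to the fixed housing: its axes do not show how the square is turned. That angle is random and not measured: feel for it (turn the socket on the shaft's end until it sinks) or look.
- crank: Loose dark steel crank, 0.5 kg, standing on its hub on the bench. Origin: centre of the hub's underside; z up along the hub, x along the arm towards the grip. Hub 34 x 34 x 70 tall. Arm 20 wide, from z = 43 to 53, carrying the grip 75 from the hub's axis; on the other side a counterweight as wide as the hub, 46 out, from z = 43 to 65. Centre of mass on the hub's axis.
- crank_socket (a point): Centre of the roof of the hub's square socket, 43 above the hub's underside. The socket is 18 x 18, 43 deep, open below, sides parallel to the crank's x and y. It goes onto the square when turned within about 7 degrees, any of four ways round. Hub's underside above the bench: 76 fully home (roof on the shaft's tip), 115 resting unaligned on the end of the square.
- crank_grip (a point): Point on the axis of the crank's upright round grip, a black cylinder of diameter 24, 52 long, which spins freely on its pin, from 54.5 to 106.5 above the hub's underside. This point is 75 from the hub's axis, 82 above the hub's underside.
- platform_top (a point): Point on the upper face of the lift's table, near its edge next to the stand (310 along the jack's y).
- stand_top (a point): Point on the upper face of the stand: a fixed plywood block 240 x 170 with a pale top, standing beyond the lift's table, its near edge about 15 from the table's edge. Its height is the height to be reached, 15 to 29 above the table's start.
- carton: Open cardboard carton, 130 x 130 x 70 high, about 0.4 kg, loose on the lift's table. Origin: centre of its underside.
- mug: White mug, 76 wide, 90 high, on the bench. Origin: centre of its underside.
- gluejar: White jar, 60 wide, 75 high, on the bench. Origin: centre of its underside.
- taperoll: Thick roll, 100 wide, 45 high, lying flat on the bench. Origin: centre of its underside.
There are look-alikes about, which are no part of the job. Leave any purple look-alike of the crank alone.

How it is judged:
By the outcome, as a careful person would: the job done as asked, in the order asked, and still so for the second after the job is handed in, with the robot touching nothing.
It also fails if it takes over 72 s, if anything falls off the work surface, if the arm or the gripper's body presses on something with over 40 N, if the wrist force passes 120 N, or if a joint passes its speed limit or range.

## Working session

There is one attempt and no reset: what is moved stays moved. The work goes in short steps, Python scripts to look and compute and a shell command to move; the robot and the scene stay as the last step left them, time stands still between calls to the robot, and variables do not carry over. Pictures are saved under pics/ and viewed, at most 10 in all, crops included, and the job is handed in when it is done.

```bash
ls; mkdir -p pics
cat > h.py <<'E'
from plant import *
import numpy as np, cv2
from scipy.spatial.transform import Rotation as Ro
def toworld(cam,x,st=None):
    p=camera_params(cam); x=np.array(x)
    if 'R' in p: return np.array(p['R']).T@(x-np.array(p['t']))
    st=st or observe(); m=np.array(p['mount']); y=m[:3,:3]@x+m[:3,3]
    return Ro.from_quat(st['tool_rot']).apply(y)+np.array(st['tcp_pos'])
def find(cam,q,n=3):
    st=observe()
    for d in landmark_of(cam,q)[:n]:
        K=np.array(camera_params(cam)['camera_matrix']); u=K@np.array(d['xyz']); u=u[:2]/u[2]
        print(cam,q,round(d['p'],2),toworld(cam,d['xyz'],st).round(4),u.round())
def proj(cam,X,st=None):
    p=camera_params(cam);X=np.array(X,float)
    if 'R' in p: c=np.array(p['R'])@X+np.array(p['t'])
    else:
        st=st or observe(); m=np.array(p['mount']); y=Ro.from_quat(st['tool_rot']).inv().apply(X-np.array(st['tcp_pos'])); c=m[:3,:3].T@(y-m[:3,3])
    u=np.array(p['camera_matrix'])@c; return u[:2]/u[2]
def ray_z(cam,uv,z,st=None):
    K=np.array(camera_params(cam)['camera_matrix']); d=np.linalg.inv(K)@np.array([*uv,1.])
    a=toworld(cam,[0,0,0],st); b=toworld(cam,d,st); return a+(b-a)*(z-a[2])/(b[2]-a[2])
def save(n,im): cv2.imwrite('pics/'+n,np.ascontiguousarray(im[...,::-1]))
E
python3 - <<'E'
from h import *
s=grab_frame('scene');t=grab_frame('top')
save('a.png',np.vstack([s,t])[:, :]) if 0 else save('a.png',cv2.resize(np.vstack([s,t]),(480,600)))
save('top.png',t)
for q in ['crank','crank_grip','crank_socket','shaft_tip','platform_top','stand_top','carton','jack']:
    for c in ['scene','top']: find(c,q)
print(observe()['tool_rot'])
E
```

```text
pics
scene crank 0.81 [ 0.276  -0.2831 -0.0006] [243. 174.]
scene crank 0.8 [ 0.3412  0.0878 -0.0029] [355. 183.]
scene crank 0.75 [ 5.163e-01 -2.390e-01  5.000e-04] [255. 230.]
top crank 0.88 [ 0.5232 -0.2393 -0.0009] [384. 198.]
top crank 0.82 [0.3439 0.0839 0.0004] [274. 259.]
top crank 0.56 [ 0.2827 -0.2852  0.002 ] [403. 281.]
scene crank_grip 0.96 [ 0.5128 -0.3112  0.085 ] [227. 212.]
scene crank_grip 0.96 [0.2965 0.1405 0.0798] [370. 155.]
scene crank_grip 0.72 [ 0.2161 -0.2429  0.0814] [253. 143.]
top crank_grip 0.92 [ 0.2163 -0.2442  0.0834] [395. 309.]
top crank_grip 0.65 [0.2944 0.1438 0.0817] [248. 279.]
top crank_grip 0.64 [ 0.5142 -0.3117  0.0837] [416. 197.]
scene crank_socket 0.96 [ 0.5189 -0.2386  0.0407] [254. 222.]
scene crank_socket 0.9 [0.3436 0.0863 0.0434] [355. 174.]
scene crank_socket 0.59 [ 0.2818 -0.2794  0.0441] [242. 166.]
top crank_socket 0.95 [ 0.2789 -0.286   0.0397] [406. 283.]
top crank_socket 0.61 [ 0.5165 -0.2334  0.0428] [385. 198.]
top crank_socket 0.6 [0.3435 0.0844 0.0426] [272. 260.]
scene shaft_tip 0.87 [0.5317 0.0185 0.1193] [341. 203.]
top shaft_tip 0.8 [0.5348 0.0148 0.118 ] [296. 188.]
scene platform_top 0.8 [0.5928 0.317  0.0798] [445. 223.]
scene stand_top 0.8 [0.6297 0.3729 0.0988] [469. 228.]
top stand_top 0.74 [0.63   0.3679 0.0928] [169. 156.]
top stand_top 0.34 [ 3.116e-01 -4.314e-01  1.000e-04] [453. 271.]
scene carton 0.75 [0.569  0.2465 0.0825] [420. 217.]
scene carton 0.31 [0.63   0.3692 0.0963] [468. 228.]
scene carton 0.29 [0.5911 0.3167 0.0782] [445. 223.]
top carton 0.86 [0.572  0.2497 0.0786] [212. 177.]
scene jack 0.83 [0.5302 0.0133 0.0006] [338. 228.]
top jack 0.72 [5.25e-01 1.39e-02 3.00e-04] [299. 198.]
[ 1.91704635e-01  9.81452664e-01 -1.51089560e-05 -5.98753757e-06]
```

View pics/a.png

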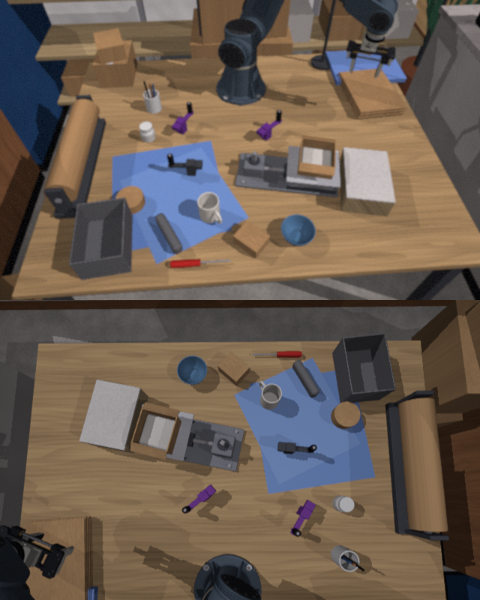

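View pics/top.png

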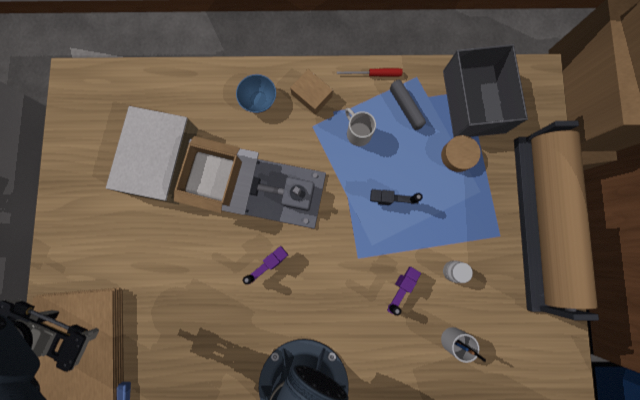

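The top view shows three cranks. Two are purple look-alikes, at (274,259) and (403,281). The dark one at (384,198) lies on the blue cloth with its grip at (416,197), and it matches "dark steel". I'll confirm it in an enlarged crop.

```bash
cat >> h.py <<'E'
def rel(target,dyaw_to=None):
    """shift in tool axes mm + twist to reach target TCP (world), tool-y yaw (deg)"""
    st=observe(); R=Ro.from_quat(st['tool_rot'])
    d=R.inv().apply(np.array(target)-np.array(st['tcp_pos']))*1000
    y=R.as_matrix()[:,1]; yaw=np.degrees(np.arctan2(y[1],y[0]))
    tw=None
    if dyaw_to is not None: tw=np.radians(-((dyaw_to-yaw+90)%180-90))
    print('rel',d.round(1),'twist',tw,'yaw',yaw.round(2),'tcp',np.array(st['tcp_pos']).round(4),'t',round(st['t'],2),'q6',round(st['joints'][5],2))
E
python3 - <<'E'
from h import *
t=grab_frame('top'); save('crop.png',cv2.resize(t[160:300,230:450],None,fx=3.5,fy=3.5,interpolation=cv2.INTER_CUBIC))
print(np.array(camera_params('wrist')['mount']).round(3)); print(camera_params('wrist')['camera_matrix'])
rel([0.47,-0.2,0.25],-5)
E
```

```text
[[-0.    -0.963 -0.27   0.075]
 [ 1.    -0.    -0.     0.001]
 [-0.    -0.27   0.963 -0.166]
 [ 0.     0.     0.     1.   ]]
[[331.70135854   0.         317.42517899]
 [  0.         331.70135854 199.62425595]
 [  0.           0.           1.        ]]
rel [-510.8 -558.4  -31.4] twist 1.2722400855216363 yaw 67.89 tcp [0.2069 0.5096 0.2186] t 0.95 q6 -0.08
```

View pics/crop.png

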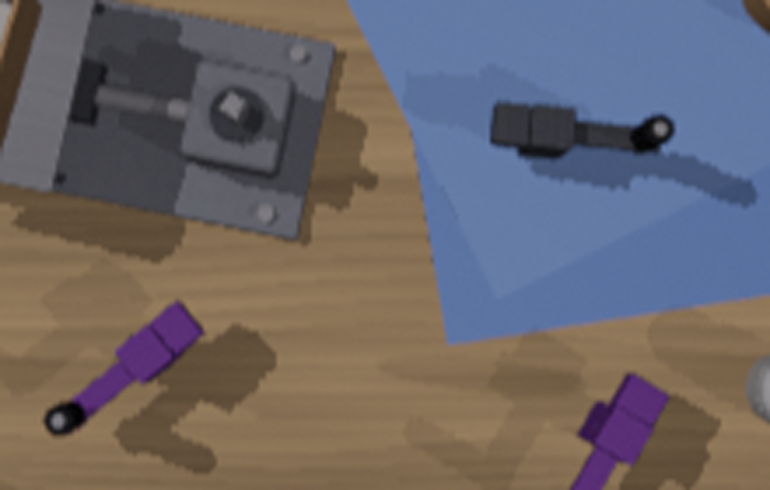

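The crop confirms it: the crank at crop (540,128) is dark steel on the blue cloth, with its grip to the right at (655,128). The two others are purple. Next I'll look at the shaft from above on the way.

```bash
python3 -m jog '[[[-487,-334,10],1.27],[[-487,-334,10],1.27],[[-487,-334,10],1.27],[[-487,-334,10],1.27],[[-487,-334,10],1.27],[[-487,-334,10],1.27],[[-487,-334,10],1.27],[[-487,-334,10],1.27],[[-487,-334,10],1.27],[[-487,-334,10],1.27]]' 1
python3 - <<'E'
from h import *
rel([0.533,0.017,0.21],-5)
st=observe();w=grab_frame('wrist')
for q in ['shaft_tip','platform_top','stand_top','carton']: find('wrist',q,1)
u=proj('wrist',[.533,.017,.117],st);print(u)
save('w1.png',w)
E
```

```text
t: 2.2
tcp_pos: [0.5337, 0.0141, 0.2085]
tool_rot: [0.737, 0.676, 0.0, 0.0]
ft_force: [0.2, 1.3, 0.5]
opening: 1.0
grip_force: 0.0
rel [ 2.8 -0.9 -1.5] twist -0.0001626148601129837 yaw -5.01 tcp [0.5337 0.0141 0.2085] t 2.2 q6 0.03
wrist shaft_tip 0.96 [0.531  0.0161 0.1163] [313. 200.]
[316.49980053 200.5562761 ]
```

View pics/w1.png

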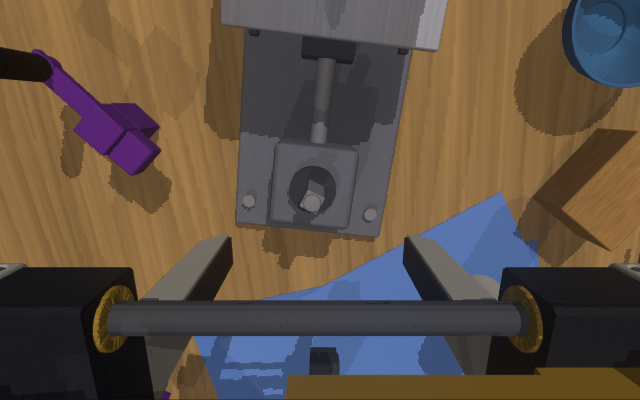

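The wrist view shows the shaft's square end at about (312,198) on its collar, with the lift's table at the top of the picture. The purple crank sits to the left. I'll enlarge the shaft end to read its angle.

Run:
```python
from h import *
w=grab_frame('wrist'); save('w2.png',cv2.resize(w[165:235,270:360],None,fx=8,fy=8,interpolation=cv2.INTER_CUBIC))
```

```text
(no output)
```

View pics/w2.png

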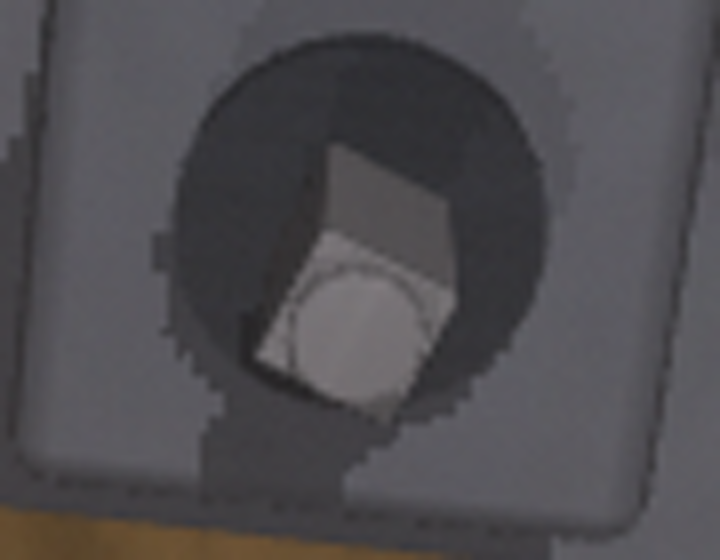

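The square's upper face has its corners at crop (325,232), (455,290), (390,422) and (257,358).

Run:
```python
from h import *
c=np.array([[325,232],[455,290],[390,422],[257,358]])
P=np.array([ray_z('wrist',((x+.5)/8-.5+270,(y+.5)/8-.5+165),.115) for x,y in c])
print(P.round(4),P.mean(0).round(4))
for i in range(4):
    d=P[(i+1)%4]-P[i]; print(np.degrees(np.arctan2(d[1],d[0])).round(1),np.linalg.norm(d).round(4))
rel([0.519,-0.175,0.19])
```

```text
[[0.5265 0.0263 0.115 ]
 [0.5392 0.0191 0.115 ]
 [0.5314 0.0056 0.115 ]
 [0.5184 0.0136 0.115 ]] [0.5289 0.0162 0.115 ]
-29.7 0.0145
-119.8 0.0156
148.3 0.0153
57.3 0.0151
rel [-193.2    3.3   18.6] twist None yaw -4.82 tcp [0.5319 0.0178 0.2087] t 2.5 q6 0.03
```

```bash
python3 -m jog '[[[-256,8,19],0],[[-256,8,19],0],[[-256,8,19],0],[[-256,8,19],0],[[-256,8,19],0],[[-256,8,19],0],[[-256,8,19],0]]'
python3 - <<'E'
from h import *
st=observe();w=grab_frame('wrist')
for q in ['crank','crank_grip','crank_socket']: find('wrist',q,2)
rel([0.519,-0.238,0.19])
m=masks_of('wrist','crank')[0]['region'];print(m.sum())
save('w3.png',w)
E
```

```text
t: 3.38
tcp_pos: [0.519, -0.2372, 0.1899]
tool_rot: [0.736, 0.677, 0.0, 0.0]
ft_force: [0.9, -1.1, 0.5]
opening: 1.001
grip_force: 0.0
wrist crank 0.76 [ 0.2802 -0.2803 -0.0013] [114. 232.]
wrist crank_grip 0.64 [ 0.5042 -0.3113  0.0796] [308. 276.]
wrist crank_socket 0.74 [ 0.2819 -0.2794  0.0418] [ 90. 246.]
wrist crank_socket 0.67 [ 0.5184 -0.2359  0.0459] [317. 187.]
rel [-0.   0.1 -0.2] twist None yaw -4.79 tcp [ 0.5189 -0.238   0.1898] t 3.58 q6 -0.43
4764
```

View pics/w3.png

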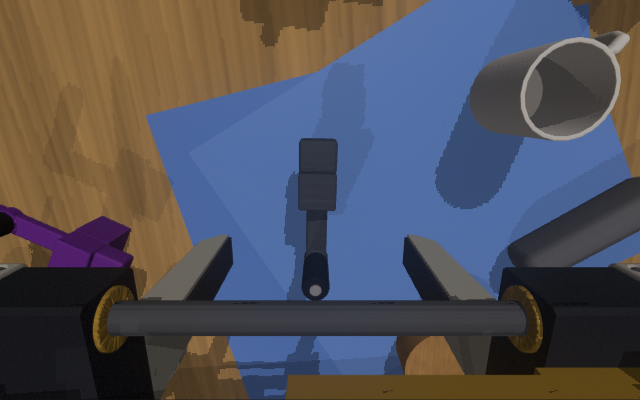

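The picture shows the dark crank upright between the fingers. The hub top is centred near (317,192), the counterweight at (318,156) and the grip top at (315,291).

Run:
```python
from h import *
a=ray_z('wrist',(317.5,192),.07); g=ray_z('wrist',(315.3,291),.1065); c=ray_z('wrist',(318.5,139),.065)
l=ray_z('wrist',(298,192),.07);r=ray_z('wrist',(337,192),.07);bb=ray_z('wrist',(317,211),.07)
for n,p in zip('agclrb',(a,g,c,l,r,bb)): print(n,p.round(4))
d=g-a;print(np.degrees(np.arctan2(d[1],d[0])),np.linalg.norm(d[:2])); d=a-c;print(np.degrees(np.arctan2(d[1],d[0])),np.linalg.norm(d[:2]))
rel([a[0],a[1],0.038])
```

```text
a [ 0.519  -0.2355  0.07  ]
g [ 0.5106 -0.3122  0.1065]
c [ 0.5238 -0.1896  0.065 ]
l [ 0.5017 -0.234   0.07  ]
r [ 0.5363 -0.237   0.07  ]
b [ 0.5171 -0.2531  0.07  ]
-96.22470951309654 0.07717256028881068
-95.91354245627706 0.046128232101829904
rel [ 2.700e+00 -1.000e-01  1.518e+02] twist None yaw -4.81 tcp [ 0.5189 -0.2382  0.1898] t 3.62 q6 -0.43
```

```bash
python3 -m jog '[[[2.5,0,60],0.02],[[2.5,0,115],0.02],[[2.5,0,140],0.02],[[2.5,0,151],0.02],[[2.5,0,151],0.02]]' && python3 -m jog '[[[0,0,0],0],[[0,0,0],0],[[0,0,0],0],[[0,0,0],0],[[0,0,0],0],[[0,0,0],0]]' 0
python3 - <<'E'
from h import *
rel([.53,.016,.2],-31);print(observe()['ft_torque'])
E
```

```text
t: 4.25
tcp_pos: [0.5191, -0.2363, 0.0388]
tool_rot: [0.743, 0.669, -0.0, -0.0]
ft_force: [0.7, -0.9, 1.0]
opening: 0.997
grip_force: 0.0
t: 5.0
tcp_pos: [0.5189, -0.2364, 0.0386]
tool_rot: [0.743, 0.669, -0.0, -0.0]
ft_force: [0.6, 0.7, -0.5]
opening: 0.403
grip_force: 0.0
rel [ 252.2  -15.4 -161.4] twist 0.436038847163292 yaw -6.02 tcp [ 0.5189 -0.2364  0.0386] t 5.0 q6 -0.4
[-0.11314067  0.06873388  0.01706546]
```

```bash
python3 -m jog '[[[0,0,0],0],[[0,0,0],0],[[0,0,0],0],[[0,0,0],0]]' 0 && python3 -m jog '[[[0,0,-10],0],[[0,0,-30],0],[[0,0,-80],0],[[0,0,-130],0],[[0,0,-150],0],[[0,0,-150],0]]'
```

```text
t: 5.5
tcp_pos: [0.5189, -0.2364, 0.0386]
tool_rot: [0.743, 0.669, -0.0, -0.0]
ft_force: [-0.5, -0.5, -0.0]
opening: 0.366
grip_force: 30.0
t: 6.25
tcp_pos: [0.5193, -0.2366, 0.1901]
tool_rot: [0.743, 0.669, 0.0, 0.001]
ft_force: [-0.3, 0.2, -4.9]
opening: 0.363
grip_force: 30.0
```

```bash
python3 -m jog '[[[50,-17,5],0.1],[[112,-17,5],0.25],[[174,-17,5],0.436],[[230,-17,5],0.436],[[251,-17,5],0.436],[[251,-17,5],0.436],[[251,-17,5],0.436],[[251,-17,5],0.436]]'
python3 - <<'E'
from h import *
rel([.5284,.0154,.16],-31)
w=grab_frame('wrist');save('w4.png',w)
for q in ['crank_socket','crank_grip','shaft_tip']:
  find('wrist',q,1)
for c in ['scene','top']:
  grab_frame(c)
  for q in ['crank_socket','crank_grip','shaft_tip']: find(c,q,2)
print(observe()['ft_force'],observe()['ft_torque'])
E
```

```text
t: 7.25
tcp_pos: [0.5281, 0.014, 0.1833]
tool_rot: [0.871, 0.492, -0.0, -0.0]
ft_force: [0.4, -0.2, -5.6]
opening: 0.365
grip_force: 30.0
rel [ 1.4 -0.4 23.3] twist -0.0013351725172831928 yaw -31.08 tcp [0.5281 0.014  0.1833] t 7.25 q6 0.48
wrist crank_socket 0.71 [0.5277 0.0154 0.1894] [316. 254.]
wrist crank_grip 0.68 [0.2947 0.1422 0.0805] [  6. 212.]
scene crank_socket 0.88 [0.3434 0.0882 0.0431] [356. 174.]
scene crank_socket 0.75 [0.5307 0.0112 0.1836] [339. 188.]
scene crank_grip 0.86 [ 0.2152 -0.2434  0.0862] [252. 142.]
scene crank_grip 0.76 [0.2965 0.1418 0.0847] [371. 154.]
scene shaft_tip 0.88 [0.5315 0.0144 0.1188] [339. 203.]
top crank_socket 0.71 [ 0.2749 -0.2828  0.0426] [405. 285.]
top crank_grip 0.88 [ 0.2194 -0.2419  0.0847] [394. 308.]
top crank_grip 0.45 [ 0.4931 -0.0507  0.2292] [321. 197.]
[ 0.65709981 -0.19123274 -5.3142532 ] [-0.10029873  0.14973975 -0.02062551]
```

View pics/w4.png

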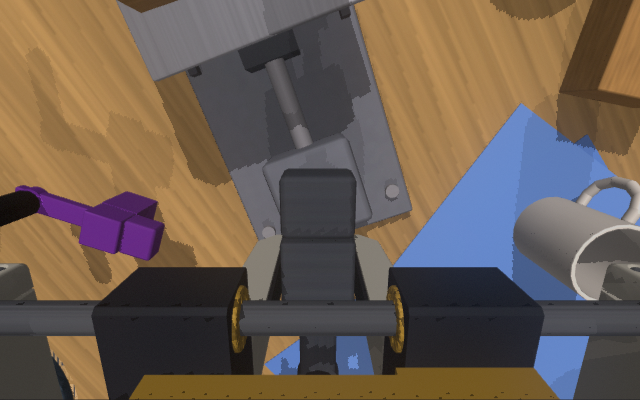

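The picture shows the crank held squarely by the hub. The counterweight's far edge is at row 170 and its joint with the hub at row 237, columns 281-355. I'll check the hub's offset in the tool from these.

Run:
```python
from h import *
st=observe();p=np.array(st['tcp_pos']);R=Ro.from_quat(st['tool_rot'])
for uv,dz in (((318,171),.0264),((318,238),.0314),((280,237),.0264),((356,237),.0264)):
    print((R.inv().apply(ray_z('wrist',uv,p[2]+dz,st)-p)*1000).round(1))
```

```text
[ 49.3  -0.3 -26.4]
[ 20.6  -0.3 -31.4]
[ 19.  -17.4 -26.4]
[ 19.   16.9 -26.4]
```

```bash
python3 -m jog '[[[1,0,8],0],[[1,0,16],0],[[1,0,20],0],[[1,0,20],0],[[1,0,20],0]]'
python3 - <<'E'
from h import *
st=observe();print(st['ft_force'].__class__,st['ft_force']);rel([.5285,.0157,.16],-31)
E
```

```text
t: 8.48
tcp_pos: [0.5289, 0.0159, 0.1638]
tool_rot: [0.87, 0.492, 0.0, 0.0]
ft_force: [1.2, -0.4, -5.6]
opening: 0.363
grip_force: 30.0
<class 'numpy.ndarray'> [ 1.21503813 -0.42525478 -5.58771597]
rel [-0.4 -0.3  3.8] twist 1.477234609214248e-05 yaw -31.0 tcp [0.5289 0.0159 0.1638] t 8.47 q6 0.48
```

```bash
python3 -m jog '[[[-0.4,-0.3,2],0],[[-0.4,-0.3,4],0],[[-0.4,-0.3,5],0],[[-0.4,-0.3,6],0],[[-0.4,-0.3,6.5],0],[[-0.4,-0.3,7],0],[[-0.4,-0.3,7],0]]'
```

```text
t: 9.35
tcp_pos: [0.5283, 0.0157, 0.1566]
tool_rot: [0.87, 0.492, -0.0, -0.0]
ft_force: [-0.5, 0.1, -3.8]
opening: 0.363
grip_force: 30.0
```

```bash
python3 -m jog '[[[0,0,1],0],[[0,0,2],0],[[0,0,2.5],0],[[0,0,3],0],[[0,0,3],0]]'
```

```text
t: 9.98
tcp_pos: [0.5284, 0.0157, 0.1537]
tool_rot: [0.87, 0.492, 0.0, 0.0]
ft_force: [-0.1, -0.1, -5.1]
opening: 0.358
grip_force: 30.0
```

```bash
python3 -m jog '[[[0,0,0.5],0],[[0,0,1],0],[[0,0,1.5],0],[[0,0,2],0],[[0,0,2],0]]'
```

```text
t: 10.6
tcp_pos: [0.5285, 0.0156, 0.1517]
tool_rot: [0.87, 0.492, 0.0, 0.0]
ft_force: [1.6, -1.1, -5.5]
opening: 0.369
grip_force: 30.0
```

No contact force so far, and the underside is at about 113 mm, below the end of the square. The socket is going onto it.

```bash
python3 -m jog '[[[0,0,2],0],[[0,0,4],0],[[0,0,6],0],[[0,0,8],0],[[0,0,10],0],[[0,0,10],0]]'
```

```text
t: 11.35
tcp_pos: [0.5285, 0.0156, 0.1415]
tool_rot: [0.87, 0.492, 0.0, 0.0]
ft_force: [3.7, -3.5, -6.7]
opening: 0.365
grip_force: 30.0
```

```bash
python3 -m jog '[[[0,0.4,0],0],[[0,0.4,2],0],[[0,0.4,4],0],[[0,0.4,7],0],[[0,0.4,10],0],[[0,0.4,12],0],[[0,0.4,14],0],[[0,0.4,14],0]]'
```

```text
t: 12.35
tcp_pos: [0.5286, 0.0155, 0.1273]
tool_rot: [0.87, 0.492, -0.0, -0.0]
ft_force: [0.4, -1.1, -6.0]
opening: 0.365
grip_force: 30.0
```

```bash
python3 -m jog '[[[0,0,2],0],[[0,0,4],0],[[0,0,6],0],[[0,0,8],0],[[0,0,9],0],[[0,0,10],0],[[0,0,10],0]]'
```

```text
t: 13.22
tcp_pos: [0.5286, 0.0155, 0.1175]
tool_rot: [0.87, 0.492, -0.0, -0.0]
ft_force: [-1.3, -2.0, -6.1]
opening: 0.369
grip_force: 30.0
```

```bash
python3 -m jog '[[[0,0,0.5],0],[[0,0,1],0],[[0,0,1.5],0],[[0,0,2],0],[[0,0,2],0]]'
```

```text
t: 13.85
tcp_pos: [0.5287, 0.0155, 0.1156]
tool_rot: [0.87, 0.492, -0.0, 0.0]
ft_force: [-0.9, -2.2, -3.6]
opening: 0.361
grip_force: 30.0
```

```bash
python3 -m jog '[[[0,0,0.3],0],[[0,0,0.6],0],[[0,0,0.9],0],[[0,0,0.9],0]]'
```

```text
t: 14.35
tcp_pos: [0.5287, 0.0154, 0.1147]
tool_rot: [0.87, 0.492, -0.0, 0.0]
ft_force: [-1.1, -3.9, -3.5]
opening: 0.365
grip_force: 30.0
```

```bash
python3 -m jog '[[[0,0,0.3],0],[[0,0,0.6],0],[[0,0,0.9],0],[[0,0,0.9],0]]'
```

```text
t: 14.85
tcp_pos: [0.5288, 0.0155, 0.1145]
tool_rot: [0.87, 0.492, 0.0, 0.0]
ft_force: [-4.9, -2.5, 6.4]
opening: 0.366
grip_force: 30.0
```

The socket touched bottom with the underside at 76 mm, so the crank is home. I'll let go, rise, and then gauge the table and stand heights with a light fingertip touch.

```bash
python3 -m jog '[[[0,0,-0.4],0],[[0,0,-0.4],0],[[0,0,-0.4],0],[[0,0,-0.4],0]]' 1 && python3 -m jog '[[[0,0,-5],0],[[0,0,-50],0],[[0,0,-95],0],[[0,0,-95],0]]'
python3 - <<'E'
from h import *
grab_frame('top');find('top','crank_grip',3);find('top','crank_socket',3)
grab_frame('scene');find('scene','crank_grip',3);find('scene','carton',1);find('scene','platform_top',1);find('scene','stand_top',1)
C=np.array([.5285,.0162]);a=np.radians(79);P=C+.148*np.array([np.cos(a),np.sin(a)]);S=C+.4*np.array([np.cos(a),np.sin(a)])
print(P,S);rel([*P,.2],-11)
w=grab_frame('wrist');save('w5.png',w)
E
```

```text
t: 15.35
tcp_pos: [0.5288, 0.0155, 0.1142]
tool_rot: [0.87, 0.492, 0.0, 0.0]
ft_force: [-0.1, -0.1, 0.5]
opening: 0.747
grip_force: 0.0
t: 15.85
tcp_pos: [0.5303, 0.0154, 0.2127]
tool_rot: [0.87, 0.492, 0.003, 0.002]
ft_force: [-0.6, -0.0, -0.9]
opening: 1.0
grip_force: 0.0
top crank_grip 0.71 [ 0.22   -0.2419  0.0846] [394. 308.]
top crank_grip 0.63 [ 0.4931 -0.0518  0.1589] [321. 201.]
top crank_socket 0.74 [ 0.2774 -0.2874  0.0455] [407. 284.]
scene crank_grip 0.9 [ 0.49   -0.0467  0.1605] [317. 184.]
scene crank_grip 0.64 [0.2943 0.139  0.0856] [370. 153.]
scene crank_grip 0.62 [ 0.2138 -0.2421  0.0839] [253. 142.]
scene carton 0.62 [0.5698 0.2462 0.0831] [420. 217.]
scene platform_top 0.69 [0.5922 0.3174 0.0795] [445. 223.]
scene stand_top 0.87 [0.6313 0.3717 0.0986] [469. 228.]
[0.55673973 0.16148082] [0.6048236  0.40885087]
rel [139.8 -50.9   8.5] twist -0.3490037095496778 yaw -31.0 tcp [0.5284 0.0155 0.2085] t 16.25 q6 0.48
```

View pics/w5.png

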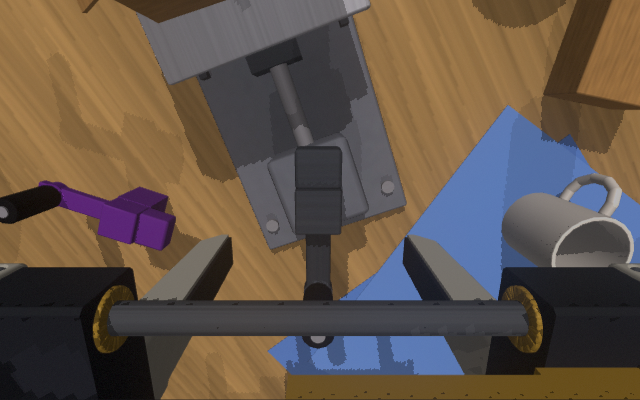

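The crank sits upright on the shaft. The table's near edge runs from (165,83) to (370,8), and the carton's near lower edge is seen near (150,20). I'll check the table frame from these.

Run:
```python
from h import *
a=ray_z('wrist',(166,82),.08);b=ray_z('wrist',(368,8),.08);d=b-a;print(a,b,np.degrees(np.arctan2(d[1],d[0])),np.linalg.norm(d))
C=np.array([.5285,.0162]);n=np.array([-d[1],d[0]])/np.linalg.norm(d[:2]);print('edge dist',n@(a[:2]-C),n@(b[:2]-C))
for uv in ((150,20),(138,22),(200,3)):
  print(n@(ray_z('wrist',uv,.08)[:2]-C))
```

```text
[0.46813993 0.16323169 0.08      ] [0.64011757 0.12453774 0.08      ] -12.68006124240906 0.17627685496081455
edge dist 0.13019629667195232 0.13019629667195232
0.17696012033620173
0.17868459857710042
0.17547818237701465
```

```bash
python3 -m jog '[[[60,-20,0],-0.15],[[115,-38,0],-0.319],[[141,-47,0],-0.319],[[141,-47,40],-0.319],[[141,-47,80],-0.319],[[141,-47,110],-0.319],[[141,-47,118],-0.319],[[141,-47,118],-0.319]]' 0; python3 -m jog '[[[0,0,1.5],0],[[0,0,3],0],[[0,0,4.5],0],[[0,0,6],0],[[0,0,7],0],[[0,0,7],0]]'
```

```text
t: 17.3
tcp_pos: [0.5612, 0.1605, 0.0915]
tool_rot: [0.781, 0.624, -0.0, -0.0]
ft_force: [-0.1, 0.7, -0.6]
opening: 0.192
grip_force: 0.0
t: 18.05
tcp_pos: [0.561, 0.1605, 0.0841]
tool_rot: [0.781, 0.624, -0.0, -0.0]
ft_force: [-0.3, 0.3, -0.2]
opening: 0.007
grip_force: 0.0
```

```bash
python3 -m jog '[[[0,0,1],0],[[0,0,2],0],[[0,0,3],0],[[0,0,3],0]]'
```

```text
t: 18.55
tcp_pos: [0.561, 0.1605, 0.0811]
tool_rot: [0.781, 0.624, -0.0, -0.0]
ft_force: [1.3, -0.7, -0.3]
opening: 0.008
grip_force: 0.0
```

```bash
python3 -m jog '[[[0,0,0.5],0],[[0,0,1],0],[[0,0,1.5],0],[[0,0,1.5],0]]'
```

```text
t: 19.05
tcp_pos: [0.561, 0.1605, 0.0797]
tool_rot: [0.781, 0.624, -0.0, -0.0]
ft_force: [-0.5, 0.3, -0.6]
opening: 0.005
grip_force: 0.0
```

```bash
python3 -m jog '[[[0,0,0.5],0],[[0,0,1],0],[[0,0,1.5],0],[[0,0,1.5],0]]'
```

```text
t: 19.55
tcp_pos: [0.5611, 0.1606, 0.079]
tool_rot: [0.781, 0.624, 0.0, 0.0]
ft_force: [-3.5, -0.6, 8.5]
opening: 0.005
grip_force: 4.4
```

Table found at z = 79.0 mm. Next, the stand.

```bash
python3 -m jog '[[[0,0,-60],0],[[0,0,-120],0],[[62,0,-120],0],[[124,0,-120],0],[[186,0,-120],0],[[250,0,-120],0],[[250,0,-90],0],[[250,0,-40],0],[[250,0,-29],0],[[250,0,-29],0]]'; python3 -m jog '[[[0,0,1],0],[[0,0,2],0],[[0,0,3],0],[[0,0,4],0],[[0,0,4],0]]'
```

```text
t: 20.8
tcp_pos: [0.6163, 0.4043, 0.1077]
tool_rot: [0.781, 0.624, -0.0, -0.0]
ft_force: [-0.3, 0.5, 0.7]
opening: 0.008
grip_force: 0.0
t: 21.42
tcp_pos: [0.616, 0.4044, 0.1032]
tool_rot: [0.781, 0.624, -0.0, 0.0]
ft_force: [-0.1, -0.6, 0.3]
opening: 0.004
grip_force: 0.0
```

```bash
python3 -m jog '[[[0,0,1],0],[[0,0,2],0],[[0,0,2.5],0],[[0,0,2.5],0]]'
```

```text
t: 21.92
tcp_pos: [0.616, 0.4044, 0.1007]
tool_rot: [0.781, 0.624, -0.0, 0.0]
ft_force: [0.0, 0.5, -0.9]
opening: 0.006
grip_force: 0.0
```

```bash
python3 -m jog '[[[0,0,0.5],0],[[0,0,1],0],[[0,0,1.5],0],[[0,0,1.5],0]]'
```

```text
t: 22.42
tcp_pos: [0.6161, 0.4044, 0.0992]
tool_rot: [0.781, 0.624, -0.0, -0.0]
ft_force: [-1.1, -0.3, 0.4]
opening: 0.006
grip_force: 0.0
```

```bash
python3 -m jog '[[[0,0,0.5],0],[[0,0,1],0],[[0,0,1.5],0],[[0,0,1.5],0]]'
```

```text
t: 22.92
tcp_pos: [0.616, 0.4044, 0.0977]
tool_rot: [0.781, 0.624, -0.0, 0.0]
ft_force: [0.0, 0.2, -0.8]
opening: 0.006
grip_force: 0.0
```

```bash
python3 -m jog '[[[0,0,0.5],0],[[0,0,1],0],[[0,0,1.5],0],[[0,0,1.5],0]]'
```

```text
t: 23.42
tcp_pos: [0.6161, 0.4044, 0.0965]
tool_rot: [0.781, 0.624, 0.0, 0.0]
ft_force: [-0.5, -1.0, 3.1]
opening: 0.004
grip_force: 1.4
```

```bash
python3 -m jog '[[[0,0,0.5],0],[[0,0,1],0],[[0,0,1],0]]'
```

```text
t: 23.8
tcp_pos: [0.6161, 0.4044, 0.0965]
tool_rot: [0.781, 0.624, 0.0, 0.0]
ft_force: [-4.5, -3.0, 10.1]
opening: 0.006
grip_force: 4.9
```

Stand at 96.5 mm, so the table must rise 17.5 mm, which is 1.458 turns (525°). I'll go over the grip and check before descending.

```bash
python3 -m jog '[[[0,0,-62],0],[[0,0,-120],0],[[-60,-5,-136],0],[[-120,-10,-136],0],[[-180,-12,-136],0],[[-240,-15,-136],0],[[-300,-18,-136],0],[[-360,-20,-136],0],[[-420,-23,-136],0],[[-469,-23,-136],0]]' 1;  python3 -m jog '[[[0,0,0],0],[[0,0,0],0]]'
python3 - <<'E'
from h import *
C=np.array([.5285,.0162]);a=np.radians(-121);g=C+.075*np.array([np.cos(a),np.sin(a)])
rel([*g,.139],-12.7)
w=grab_frame('wrist');find('wrist','crank_grip',2);find('wrist','crank_socket',2)
print(proj('wrist',[*g,.1825]))
save('w6.png',w)
E
```

```text
t: 25.05
tcp_pos: [0.4896, -0.0499, 0.2314]
tool_rot: [0.781, 0.624, 0.0, 0.0]
ft_force: [0.7, 0.7, -0.3]
opening: 0.99
grip_force: 0.0
t: 25.3
tcp_pos: [0.4905, -0.0477, 0.2313]
tool_rot: [0.781, 0.624, 0.0, 0.0]
ft_force: [-0.1, 0.8, -0.5]
opening: 1.0
grip_force: 0.0
rel [-0.5 -0.6 92.3] twist -0.0007252995231128601 yaw -12.74 tcp [ 0.4905 -0.0477  0.2313] t 25.3 q6 0.03
wrist crank_grip 0.72 [0.2934 0.1433 0.0807] [47. 27.]
wrist crank_grip 0.71 [ 0.4875 -0.0468  0.1591] [314. 211.]
wrist crank_socket 0.84 [0.5278 0.0168 0.1226] [346. 113.]
wrist crank_socket 0.74 [ 0.2813 -0.2825  0.0442] [201. 385.]
[317.14642786 223.18153181]
```

View pics/w6.png

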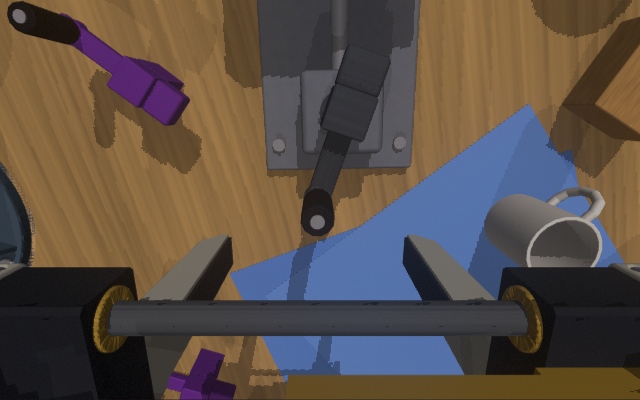

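The grip top shows at (317,221), where I predicted (317,223). I'll descend and close.

```bash
python3 -m jog '[[[-0.5,-0.5,45],0],[[-0.5,-0.5,80],0],[[-0.5,-0.5,91],0],[[-0.5,-0.5,91],0]]' && python3 -m jog '[[[0,0,0],0],[[0,0,0],0],[[0,0,0],0],[[0,0,0],0],[[0,0,0],0],[[0,0,0],0],[[0,0,0],0],[[0,0,0],0],[[0,0,0],0],[[0,0,0],0]]' 0
python3 - <<'E'
from h import *
print(observe()['ft_torque'])
f0=np.radians(77.3+121);th=np.radians(np.arange(0,526,15))
D=75*np.c_[np.cos(f0+th)-np.cos(f0),np.sin(f0+th)-np.sin(f0)]
for s in range(0,35,10): print([ (r.round(1)).tolist() for r in (D[s+1:s+11]-D[s])])
E
```

```text
t: 25.95
tcp_pos: [0.49, -0.048, 0.1404]
tool_rot: [0.781, 0.625, -0.0, -0.0]
ft_force: [0.2, 0.1, 0.4]
opening: 1.001
grip_force: 0.0
t: 27.2
tcp_pos: [0.4898, -0.0484, 0.1402]
tool_rot: [0.781, 0.624, 0.0, 0.0]
ft_force: [-0.2, -0.1, -1.2]
opening: 0.254
grip_force: 30.0
[-0.01773613  0.02009962 -0.02014049]
[[8.5, -17.6], [21.3, -32.4], [37.5, -43.5], [56.0, -49.9], [75.5, -51.3], [94.8, -47.7], [112.4, -39.1], [127.2, -26.3], [138.2, -10.1], [144.6, 8.3]]
[[1.4, 19.5], [-2.2, 38.8], [-10.8, 56.4], [-23.5, 71.2], [-39.7, 82.2], [-58.2, 88.7], [-77.8, 90.1], [-97.0, 86.4], [-114.6, 77.9], [-129.4, 65.1]]
[[-11.0, -16.2], [-17.4, -34.7], [-18.9, -54.2], [-15.2, -73.4], [-6.7, -91.1], [6.1, -105.9], [22.3, -116.9], [40.8, -123.3], [60.3, -124.8], [79.5, -121.1]]
[[17.6, 8.5], [32.4, 21.3], [43.5, 37.5], [49.9, 56.0], [51.3, 75.5]]
```

```bash
python3 -m jog '[[[8.5,-17.6,0],0],[[21.3,-32.4,0],0],[[37.5,-43.5,0],0],[[56,-49.9,0],0],[[75.5,-51.3,0],0],[[94.8,-47.7,0],0],[[112.4,-39.1,0],0],[[127.2,-26.3,0],0],[[138.2,-10.1,0],0],[[144.6,8.3,0],0]]'
```

```text
t: 28.45
tcp_pos: [0.5291, 0.0904, 0.1395]
tool_rot: [0.781, 0.625, -0.002, 0.0]
ft_force: [-2.4, -15.6, -4.0]
opening: 0.251
grip_force: 30.0
```

```bash
python3 -m jog '[[[0,0,0],0],[[0,0,0],0]]'
```

```text
t: 28.7
tcp_pos: [0.529, 0.0903, 0.1396]
tool_rot: [0.781, 0.625, -0.001, 0.0]
ft_force: [-1.0, -7.9, -2.6]
opening: 0.254
grip_force: 30.0
```

```bash
python3 -m jog '[[[0.7,19.5,0],0],[[-2.9,38.8,0],0],[[-11.5,56.4,0],0],[[-24.2,71.2,0],0],[[-40.4,82.2,0],0],[[-58.9,88.7,0],0],[[-78.5,90.1,0],0],[[-97.7,86.4,0],0],[[-115.3,77.9,0],0],[[-130.1,65.1,0],0]]'; python3 -m jog '[[[-11,-16.2,0],0],[[-17.4,-34.7,0],0],[[-18.9,-54.2,0],0],[[-15.2,-73.4,0],0],[[-6.7,-91.1,0],0],[[6.1,-105.9,0],0],[[22.3,-116.9,0],0],[[40.8,-123.3,0],0],[[60.3,-124.8,0],0],[[79.5,-121.1,0],0]]'
```

```text
t: 29.95
tcp_pos: [0.5637, -0.0518, 0.1404]
tool_rot: [0.781, 0.624, 0.0, 0.0]
ft_force: [1.5, 2.9, -2.7]
opening: 0.254
grip_force: 30.0
t: 31.2
tcp_pos: [0.464, 0.053, 0.1403]
tool_rot: [0.781, 0.625, 0.0, 0.001]
ft_force: [13.5, -11.5, -12.2]
opening: 0.253
grip_force: 30.0
```

```bash
python3 -m jog '[[[17.3,9.1,0],0],[[32,22,0],0],[[43.1,38.2,0],0],[[49.5,56.6,0],0],[[50.9,76,0],0],[[50.9,76,0],0],[[50.9,76,0],0]]'
python3 - <<'E'
from h import *
st=observe();p=st['tcp_pos'];print(np.degrees(np.arctan2(p[1]-.0158,p[0]-.529)),np.hypot(p[1]-.0158,p[0]-.529))
grab_frame('scene')
for q in ['platform_top','stand_top','crank_socket','crank_grip','carton']:find('scene',q,1)
E
```

```text
t: 32.08
tcp_pos: [0.5485, 0.0867, 0.1403]
tool_rot: [0.781, 0.624, -0.0, -0.0]
ft_force: [0.8, 2.5, -1.6]
opening: 0.253
grip_force: 30.0
74.59419322907519 0.07350408139117336
scene platform_top 0.89 [0.5925 0.3179 0.0966] [447. 219.]
scene stand_top 0.62 [0.6315 0.3702 0.0977] [468. 228.]
scene crank_socket 0.72 [0.5304 0.0133 0.1172] [339. 203.]
scene crank_grip 0.93 [0.5505 0.0868 0.1635] [366. 197.]
scene carton 0.74 [0.5683 0.246  0.1011] [420. 213.]
```

```bash
python3 -m jog '[[[0,0,0],0],[[0,0,0],0],[[0,0,0],0],[[0,0,0],0],[[0,0,0],0],[[0,0,0],0]]' 1; python3 -m jog '[[[0,0,-40],0],[[0,0,-95],0],[[0,0,-95],0],[[50,-4,-95],0],[[75,-4,-95],0],[[75,-4,-95],0],[[75,-4,-50],0],[[75,-4,0],0],[[75,-4,37],0],[[75,-4,37],0]]' 0;  python3 -m jog '[[[0,0,1],0],[[0,0,2],0],[[0,0,3],0],[[0,0,4],0],[[0,0,4.5],0],[[0,0,4.5],0]]'
```

```text
t: 33.12
tcp_pos: [0.5493, 0.0867, 0.1402]
tool_rot: [0.781, 0.624, -0.0, 0.0]
ft_force: [1.3, -0.8, -0.1]
opening: 0.848
grip_force: 0.0
t: 34.38
tcp_pos: [0.5601, 0.1595, 0.1007]
tool_rot: [0.781, 0.624, -0.003, -0.001]
ft_force: [0.3, 0.6, 0.3]
opening: 0.008
grip_force: 0.0
t: 35.12
tcp_pos: [0.5619, 0.1608, 0.0987]
tool_rot: [0.781, 0.624, -0.0, -0.0]
ft_force: [0.0, 0.5, -0.1]
opening: 0.006
grip_force: 0.0
```

```bash
python3 -m jog '[[[0,0,0.5],0],[[0,0,1],0],[[0,0,1.5],0],[[0,0,1.5],0]]'; python3 -m jog '[[[0,0,0.4],0],[[0,0,0.8],0],[[0,0,0.8],0]]'
```

```text
t: 35.62
tcp_pos: [0.5619, 0.1607, 0.0972]
tool_rot: [0.781, 0.624, -0.0, -0.0]
ft_force: [0.4, -0.2, 0.1]
opening: 0.01
grip_force: 0.0
t: 36.0
tcp_pos: [0.5619, 0.1607, 0.0964]
tool_rot: [0.781, 0.624, -0.0, -0.0]
ft_force: [-0.7, 0.4, 0.1]
opening: 0.008
grip_force: 0.0
```

```bash
python3 -m jog '[[[0,0,0.3],0],[[0,0,0.6],0],[[0,0,0.6],0]]'
```

```text
t: 36.38
tcp_pos: [0.5619, 0.1607, 0.0961]
tool_rot: [0.781, 0.624, 0.0, 0.0]
ft_force: [-2.5, -0.2, 4.9]
opening: 0.003
grip_force: 2.6
```

The table now reads 96.1 mm against 96.5 mm for the stand, which is flush to within 0.4 mm. I'll withdraw and take a final look.

```bash
python3 -m jog '[[[0,0,-50],0],[[0,0,-110],0],[[0,0,-160],0],[[-60,0,-180],0],[[-120,0,-180],0],[[-150,0,-180],0],[[-150,0,-180],0]]'
python3 - <<'E'
from h import *
w=grab_frame('wrist');s=grab_frame('scene')
find('wrist','crank_grip',1);find('wrist','crank_socket',1);find('scene','crank_grip',1)
save('f.png',np.hstack([cv2.resize(w,(400,250)),cv2.resize(s[150:270,280:472],(400,250))]))
st=observe();print(st['ft_force'],np.abs(st['dq']).max())
E
```

```text
t: 37.25
tcp_pos: [0.5286, 0.013, 0.2759]
tool_rot: [0.782, 0.623, 0.0, 0.0]
ft_force: [-1.0, 0.5, -0.0]
opening: 0.005
grip_force: 0.0
wrist crank_grip 0.84 [0.2947 0.1454 0.0815] [ 72. 107.]
wrist crank_socket 0.97 [0.3398 0.0882 0.0431] [150. 147.]
scene crank_grip 0.85 [0.295  0.1413 0.085 ] [371. 153.]
[ 0.28073782  1.01808259 -0.10939919] 0.0022940947659918936
```

View pics/f.png

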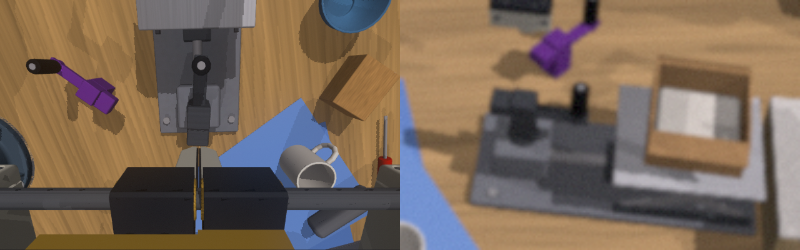

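The crank is on the shaft, the carton is undisturbed, and nothing else has moved. I'll check that the hub is still fully home by touching its top lightly; it should be at 146 mm.

```bash
python3 -m jog '[[[0,0,50],0],[[0,0,95],0],[[0,0,118],0],[[0,0,122],0],[[0,0,123],0],[[0,0,123],0]]';python3 -m jog '[[[0,0,0.7],0],[[0,0,1.4],0],[[0,0,2.1],0],[[0,0,2.8],0],[[0,0,3.2],0],[[0,0,3.2],0]]'
```

```text
t: 38.25
tcp_pos: [0.5295, 0.0146, 0.1539]
tool_rot: [0.781, 0.625, 0.001, 0.001]
ft_force: [0.6, -1.1, -1.4]
opening: 0.006
grip_force: 0.0
t: 39.0
tcp_pos: [0.5288, 0.0144, 0.1496]
tool_rot: [0.781, 0.624, -0.0, -0.0]
ft_force: [0.2, -0.1, -0.1]
opening: 0.008
grip_force: 0.0
```

```bash
python3 -m jog '[[[0,0,0.7],0],[[0,0,1.4],0],[[0,0,2],0],[[0,0,2],0]]';python3 -m jog '[[[0,0,0.4],0],[[0,0,0.8],0],[[0,0,1.2],0],[[0,0,1.2],0]]'
```

```text
t: 39.5
tcp_pos: [0.5288, 0.0144, 0.1476]
tool_rot: [0.781, 0.624, -0.0, -0.0]
ft_force: [-0.1, 0.0, 0.3]
opening: 0.004
grip_force: 0.0
t: 40.0
tcp_pos: [0.5289, 0.0144, 0.1464]
tool_rot: [0.781, 0.624, -0.0, -0.0]
ft_force: [0.4, 0.6, -0.8]
opening: 0.005
grip_force: 0.0
```

The hub top is at or below 146.4 mm, so the crank is home. I'll withdraw and hand in.

```bash
python3 -m jog '[[[0,0,-40],0],[[0,0,-100],0],[[0,0,-150],0],[[0,0,-150],0],[[0,0,-150],0]]'; python3 -c "
from plant import *
print(sign_off())"
```

```text
t: 40.62
tcp_pos: [0.5285, 0.0144, 0.2955]
tool_rot: [0.781, 0.624, -0.0, -0.0]
ft_force: [-0.2, 0.2, -0.6]
opening: 0.004
grip_force: 0.0
the job is handed in; nothing more can be done
None
```

The job is handed in at about 41 s: the crank is fully home on its shaft and let go, and the lift's table is within about 0.4 mm of the stand top (96.1 mm against 96.5 mm by light fingertip touch), with the carton and the other things on the bench left alone.

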